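# Stand the boxed sensor up and secure it with the bookend

## Task

On the packing bench, tip up the white sensor box that lies flat on the raised step of the packing fixture, so that it stands on its long thin edge on the step, flat against the back fence. Then lift the grey L-shaped bookend up and off the hook stand and set it on the step close in front of the standing box, its foot pointing away from the box, so that the box cannot fall. Leave the other things on the bench where they are.

Things in the scene. Friction and masses are not known exactly. Their poses are not given: they have to be found in the camera images.
- station: fixed packing fixture: grey step 50 mm high, 190 wide (y), 85 deep, aluminium back fence. Origin on the table under the middle of the fence's front face; x points from step to fence, z up. Step top: x -85..0, z 50. Fence front: plane x=0, top z 140, 12 thick; a beige pipe 20 mm thick, 150 high at each end (y +-105).
- box: white box 120 (x) x 150 (y) x 28 (z) mm, 0.2-0.35 kg. Origin: centre of the 120x150 underside, z normal to it. Starts flat on the step, roughly square to the fence, far long edge 2-15 mm from it; its near long edge overhangs the step's front by 37-50 mm, free space below. Stood up it is 120 tall, 28 deep, top at z 170.
- box_center (a point): middle of the white box's volume, 14 mm above its underside; axes as box
- stand: fixed hook stand. Origin on the table under the post's front face. Base plate 8 mm thick, x -85..45; post 30 x 14, 170 high; flat level peg 20 wide (y), 6 thick, top at z 170, points to the stand's -x as far as x=-75, where the last 5 mm is turned up to z 180.
- bookend: grey rigid L, 0.24 kg: plate 10 thick (x -5..5), 120 wide (y), 165 high, hand window 60 wide at z 90..130 with a 35 mm bar above; foot 60 wide, 8 thick, sticks out to x=-40. Origin at the bottom under the plate, z up. Hangs by the bar on the peg about 45 mm before the post, foot to the stand's -x, bottom at z 40. Grip the bar from above beside the peg, a finger each side of the plate.
- bookend_face (a point): bottom middle of the bookend's flat back face (the face away from the foot, x = +5 mm); axes as bookend
- probe_a: black sensor probe lying on the table between the fixture and the hook stand, 28 mm thick, 140 long; origin under its middle, x along it
- probe_b: second such probe lying farther back
- spray: white spray-bottle body, 60 mm diameter, 170 high; origin under its centre
- tape_roll: brown roll of tape lying flat, 100 mm across, 45 high
- driver: screwdriver lying on the table
- stock_box: another white box, lying flat on the table at the back; leave it there

How it is judged:
On the way, in this order (a step that is already met when the one before it is completed fails the run):
1. the white box stands on its long thin edge on the step, upright within 4 degrees, flat to the fence within 5 degrees and 10 mm, near its middle (40 mm), while the bookend still hangs on the peg (angle between box's own z axis and vertical between 1.5 and 1.64 rad and x of box_center in the frame of station between -0.024 and -0.008 m and y of box_center in the frame of station between -0.04 and 0.04 m and z of box_center in the frame of station between 0.104 and 0.116 m and angle between the z axis of box and the x axis of station, either way round below 0.09 rad and distance of bookend from where it was at the start of the episode below 0.03 m), for 0.3 s.
2. the bookend is lifted off the peg and clear of the stand (its plate beyond the peg's tip or over 45 mm higher), the box still standing ((x of bookend in the frame of stand below -0.085 m or z of bookend in the frame of stand above 0.085 m) and contact force between bookend and stand below 0.2 N and angle between box's own z axis and vertical between 1.5 and 1.64 rad), for 0.2 s.
At the end, for the whole second after the job is handed in: Box on its 150 mm thin edge on the step, upright within 4 deg, flat to the fence within 5 deg and 10 mm. Bookend standing on the step before it, upright within 5 deg, square within 7 deg, foot away, back face within 40 mm of the fence. Both within 40 mm sideways of the fence middle; at rest (angle between box's own z axis and vertical between 1.5 and 1.64 rad and x of box_center in the frame of station between -0.024 and -0.008 m and y of box_center in the frame of station between -0.04 and 0.04 m and z of box_center in the frame of station between 0.104 and 0.116 m and angle between the z axis of box and the x axis of station, either way round below 0.09 rad and x of bookend_face in the frame of station between -0.04 and -0.02 m and y of bookend_face in the frame of station between -0.04 and 0.04 m and z of bookend_face in the frame of station between 0.046 and 0.055 m and angle between the x axis of bookend and the x axis of station, either way round below 0.12 rad and angle between bookend's own z axis and vertical below 0.09 rad and linear speed of each of box, bookend below 0.02 m/s); the robot touches nothing.
It fails at once if the white box falls off the step (z of box_center in the frame of station below 0.045 m).
It fails at once if the bookend is dropped or tipped over (tilted more than 35 degrees) (angle between bookend's own z axis and vertical above 0.61 rad).
It fails at once if another thing on the bench (probe, spray bottle, tape roll, screwdriver or other box) is moved more than 30 mm (distance of any of probe_a, probe_b, spray, tape_roll, driver, stock_box from where it was at the start of the episode above 0.03 m).
It also fails if it takes over 70 s, if anything falls off the work surface, if the arm or the gripper's body presses on something with over 40 N, if the wrist force passes 120 N, or if a joint passes its speed limit or range.

## Robot

A 6-joint arm with a two-finger parallel gripper is mounted at the origin on the work surface. World frame = base frame: x ahead of the robot, y to its left, z up, the work surface at z = 0. Lengths are in m, angles in rad, forces in N, time in s.
With the tool pointing down it reaches from about 0.35 to 0.775 m from the base axis. Payload 5.5 kg.
Tool frame: the origin (TCP) lies between the finger pads; the fingertips stand 8 mm ahead of it and the grasp point (between the pads) lies 11 mm behind it; z points along the fingers, y is the line along which they close (so a half turn about z gives the same grasp; the last joint's range is limited). The gripper opens to 85 mm and grips with 20 to 120 N. Pads are 22 mm wide; open, the fingers measure 114 mm over their backs; the gripper's body (76 mm by 85 mm) begins 54 mm behind the grasp point. The pads swing forward as they close: fully open they stand 13 mm farther back than shut.
Start: joints at [-1.266, 0.313, 0.046, 1.304, 0, 1.431], TCP at [0.247, -0.519, 0.239] pointing down, gripper open.
Joint ranges: [-2.76, 2.76], [-0.86, 1.69], [-1.03, 1.26], [-2.2, 2.34], [-1.47, 1.5], [-3.14, 3.14]. Speed limits (rad/s): [2.57, 2.57, 3.14, 3.14, 3.14, 3.14].

## Interface

Orientations are given as a unit quaternion [w, x, y, z].
In Python, from workcell import env gives the robot as it stands.
- The arm moves only by the tool move_arm, never from a script. Its argument "moves" is one flat list of numbers, 5 for each row, row after row: the shift along the world's x, y, z in m, then the turn about the world's z in rad, then the finger opening in m, from 0 to 0.0854. A call has 1 to 12 rows; each row is the pose to reach, as a shift and turn from the pose commanded when the call began; what a row does not reach only later rows make up. A row lasts 1/12 s, in which the tool goes at most 41.7 mm and 7.16 degrees, less where a joint would pass 70% of its speed; a pose out of reach is approached as far as the arm can. A call with a gripper value outside its range is refused whole. The fingers move at their own pace and stop on an object; "newtons" is the grip in N (left out, the last holds). Time passes only in rows, so rows that repeat a pose let the fingers close. It gives the time, the measured TCP pose, the force, the opening and the grip force at its end, in the units of the state.
- env.get_state(): the state, without advancing time (a new reading comes with each control period).
- env.read_camera(name): name is "scene" or "side" or "wrist"; returns a dict with "pixels" (420x560x3 uint8, red, green, blue), "camera_matrix" (3x3 intrinsics, pixels), "distortion" ([k1, k2, p1, p2, k3] as OpenCV has them; the pictures are not rectified), "rvec" (rotation vector, rad) and "tvec" (3), from world to camera coordinates, as OpenCV has them. Camera axes: x right, y down, z forward; pixel columns grow to the right and rows downward; lengths in m; the calibration is good to about 2 mm. A picture is of the moment at which its call begins. There is no depth.
- env.hand_in(): hands the job in; it is judged then, once.
The state is a dict: "clock": time; "joint_pos": joint angles; "qvel": joint speeds; "tau": joint torques, N m; "tcp_pos": TCP position; "orientation": TCP orientation; "wrist_force": force on the tool from outside, world axes, zero at the start; "ft_torque": the same for the moment, N m; "finger_gap": finger opening in m; "grip_force": force on a finger pad.
Only numpy, scipy, OpenCV 4.12 (cv2) and the standard library are available. Lean on these libraries where they do the work, as an engineer would, in place of code of your own. Each camera call takes 0.05 s, during which the arm holds its last target. There are 200 camera calls.

## Working session

There is one attempt and no reset: what is moved stays moved. The work goes in short steps, Python scripts to look and compute and a tool call to move; the robot and the scene stay as the last step left them, time stands still between calls to the robot, and variables do not carry over. Pictures are saved under pics/ and viewed, at most 10 in all, crops included, and the job is handed in when it is done.

Besides the shell and the picture viewer there is one more tool, called as name(argument=value, ...) on one line, values as JSON. move_arm: Moves the arm, as the interface text tells. Its arguments: {"type":"object","properties":{"moves":{"type":"array"},"newtons":{"type":"number"}},"required":["moves"]}

```bash
mkdir -p pics; ls; python3 - <<'E'
from workcell import env
import cv2
s=env.get_state();print(s)
for n in("scene","side"):
    c=env.read_camera(n);cv2.imwrite(f"pics/{n}0.png",cv2.resize(c["pixels"][:,:,::-1],(800,600),interpolation=cv2.INTER_CUBIC));print(n,c["camera_matrix"],c["distortion"],c["rvec"],c["tvec"])
E
```

```text
pics
{'clock': 0.0, 'joint_pos': array([-1.26559301e+00,  3.14009105e-01,  4.49754216e-02,  1.30362151e+00,
        2.42824750e-05,  1.43120099e+00]), 'qvel': array([ 0.00042126, -0.00138432, -0.0013935 , -0.00099005, -0.00101423,
       -0.00156973]), 'tau': array([ 2.24345663e-04, -4.80630434e+01,  2.98530471e+01,  1.95757969e-02,
       -5.41233294e-05,  7.85283220e-06]), 'tcp_pos': array([ 0.24725529, -0.51856305,  0.23840247]), 'orientation': array([-9.27252100e-04,  9.75370617e-01,  2.20570385e-01, -6.47731604e-05]), 'wrist_force': array([ 0.13597448,  0.20712451, -0.37998914]), 'ft_torque': array([0.0122897 , 0.02262997, 0.02150164]), 'grip_force': 0.0, 'finger_gap': 0.0850712932721531}
scene [[409.09772731   0.         269.98581584]
 [  0.         409.09772731 211.77799468]
 [  0.           0.           1.        ]] [-0.05282672  0.          0.          0.          0.        ] [ 2.43705037  0.65970165 -0.19868462] [-0.54460872 -0.21321214  1.2405554 ]
side [[436.48010195   0.         285.72386486]
 [  0.         436.48010195 211.18853185]
 [  0.           0.           1.        ]] [-0.11560552  0.          0.          0.          0.        ] [ 0.40165654 -2.57762336  1.43829139] [0.63889816 0.16101614 1.27831422]
```

View pics/scene0.png

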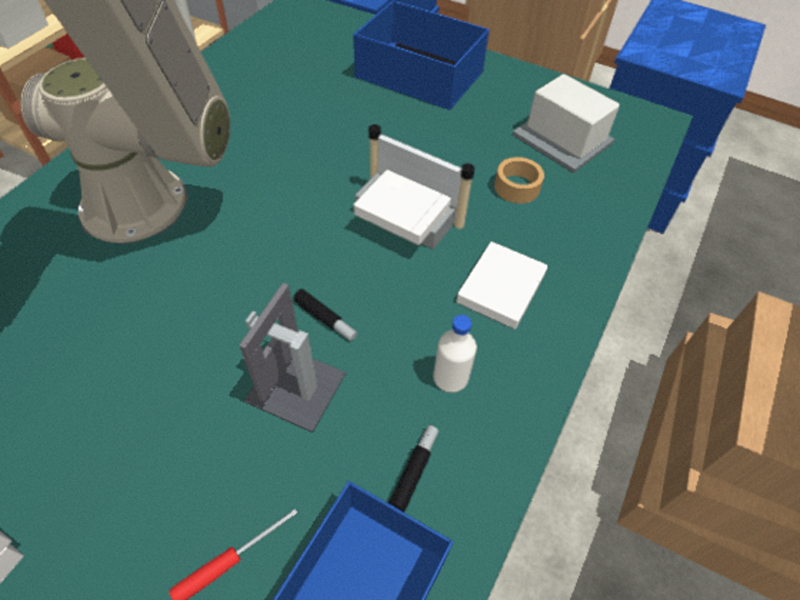

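View pics/side0.png

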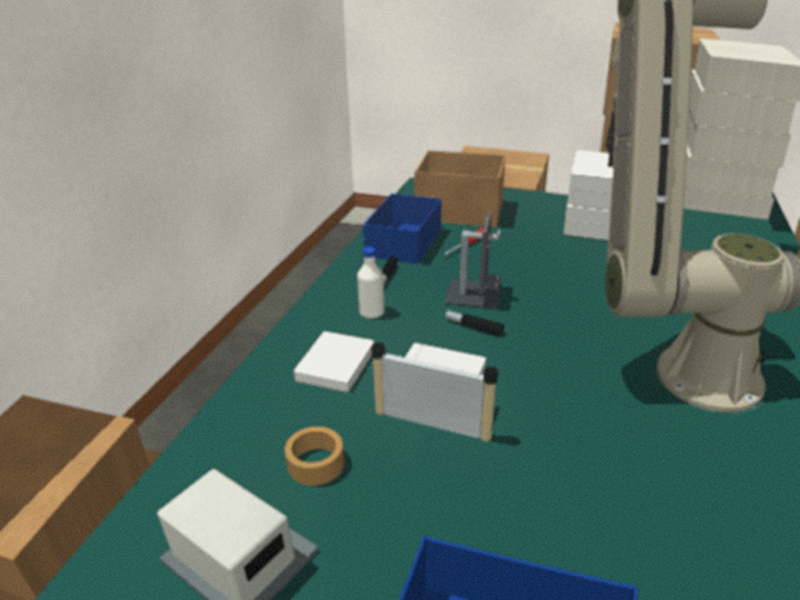

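The scene view shows the fixture with the box at about (403,205). The bookend on its stand is at (270,335), with a probe between them. The side view shows the fence's rear at (435,400) and the stand at (475,270). I'll enlarge these areas next.

```bash
python3 - <<'E'
from workcell import env
import cv2,numpy as np
def tile(im,x,y,w,h,s):
    t=cv2.resize(im[y:y+h,x:x+w],None,fx=s,fy=s,interpolation=cv2.INTER_CUBIC)
    for k in range(0,w,10): cv2.line(t,(k*s,0),(k*s,8 if k%50 else 16),(0,0,255),1);
    for k in range(0,h,10): cv2.line(t,(0,k*s),(8,k*s),(0,0,255),1)
    return t
a=env.read_camera("scene")["pixels"][:,:,::-1]
b=env.read_camera("side")["pixels"][:,:,::-1]
np.savez("im0.npz",a=a,b=b)
cv2.imwrite("pics/c1.png",np.hstack([tile(a,240,80,100,100,4),tile(a,160,195,100,110,4)[:400]]))
cv2.imwrite("pics/c2.png",np.hstack([tile(b,255,230,100,100,4),tile(b,290,140,100,100,4)]))
E
```

```text
(no output)
```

View pics/c1.png

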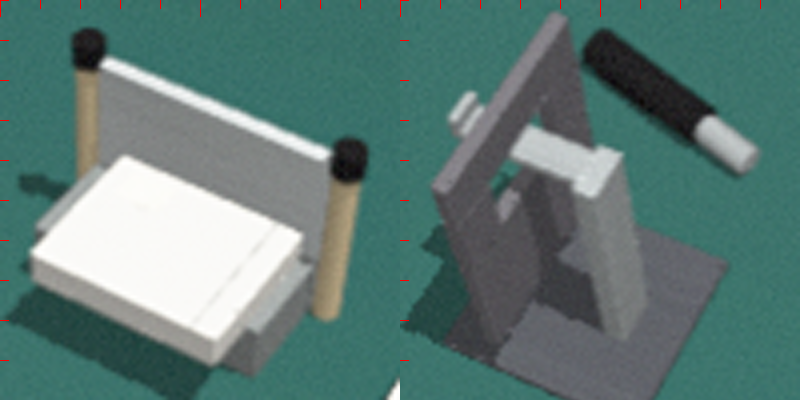

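View pics/c2.png

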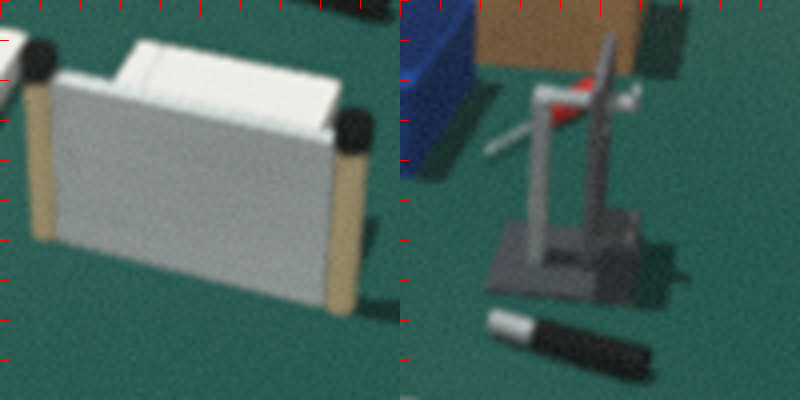

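The crops give usable corners: fence, step and box on the left, and bookend, post and base on the right. I'll fit planar poses from these.

```bash
cat >h.py <<'E'
import cv2,numpy as np
from workcell import env
from scipy.optimize import least_squares
def cams(): return {n:{k:v for k,v in env.read_camera(n).items() } for n in("scene","side")}
def proj(c,P): return cv2.projectPoints(np.asarray(P,float),np.asarray(c["rvec"]),np.asarray(c["tvec"]),c["camera_matrix"],np.asarray(c["distortion"]))[0][:,0]
def tr(p,P):
    P=np.asarray(P,float); c,s=np.cos(p[2]),np.sin(p[2])
    return np.c_[p[0]+c*P[:,0]-s*P[:,1],p[1]+s*P[:,0]+c*P[:,1],P[:,2]]
def fit(C,obs,name,extra=None):
    # obs: list (cam, model xyz mm, native px)
    def f(p):
        r=[]
        for n in C:
            o=[x for x in obs if x[0]==n]
            if o: r.append((proj(C[n],tr(p,np.array([x[1] for x in o])/1000))-np.array([x[2] for x in o])).ravel())
        return np.concatenate(r)
    best=min((least_squares(f,[.5,-.2,a],loss="soft_l1") for a in np.arange(0,6.28,.7)),key=lambda r:r.cost)
    print(name,best.x.round(4),"res px",f(best.x).round(1)); return best.x
E
python3 - <<'E'
from h import *
C=cams()
s1=lambda u,v:(240+u/4,80+v/4); s2=lambda u,v:(160+(u-400)/4,195+v/4)
d1=lambda u,v:(255+u/4,230+v/4); d2=lambda u,v:(290+(u-400)/4,140+v/4)
st=fit(C,[("scene",[0,95,140],s1(101,67)),("scene",[0,-95,140],s1(327,160)),("scene",[-85,-95,0],s1(258,375)),("scene",[-85,-95,50],s1(250,330)),("scene",[0,-95,50],s1(310,263)),
("side",[12,-95,0],d1(58,240)),("side",[12,95,0],d1(326,305)),("side",[12,95,140],d1(332,142))],"station")
bx=fit(C,[("scene",[60,75,78],s1(125,156)),("scene",[60,-75,78],s1(302,236)),("scene",[-60,75,78],s1(33,255)),("scene",[-60,-75,78],s1(213,335)),("scene",[-60,75,50],s1(33,288)),("scene",[-60,-75,50],s1(213,362))],"box")
be=fit(C,[("scene",[5,60,205],s2(452,190)),("scene",[5,-60,205],s2(572,22)),("scene",[-5,60,205],s2(433,187)),("scene",[-5,-60,205],s2(553,13)),("scene",[5,60,40],s2(497,360)),
("side",[0,-60,205],d2(610,35))],"bookend")
sd=fit(C,[("scene",[45,-45,8],s2(728,265)),("scene",[45,45,8],(219.1,301)),("scene",[-85,45,8],(170.75,281)),("scene",[-75,0,180],s2(463,108)),("scene",[0,15,170],s2(577,185)),
("side",[0,0,170],d2(545,97)),("side",[-75,0,180],d2(638,92))],"stand")
for a,b,n in((st,bx,"box in station"),(sd,be,"bookend in stand")):
    c,s=np.cos(a[2]),np.sin(a[2]);d=b[:2]-a[:2];print(n,c*d[0]+s*d[1],-s*d[0]+c*d[1],b[2]-a[2])
E
```

```text
station [0.5248 0.2979 7.8046] res px [-2.  -0.7  0.2  1.1 -2.3  1.3  1.1  0.7  0.9 -0.8 -0.3  0.5 -0.6  0.9
  1.  -0. ]
box [0.5346 0.2285 7.8107] res px [-0.4 -0.1  0.3 -0.4 -0.6 -0.6  0.9  1.3 -0.3 -1.7  0.3  1.5]
bookend [ 0.5364 -0.1862  3.3697] res px [-2.7  1.1 -8.3 -3.4  6.8  3.1  0.8  0.  -0.4 -3.4 -1.7 13.9]
stand [ 0.5808 -0.1786  1.2246] res px [ -0.6  13.6   0.1 -51.2   3.9  -1.   -0.   31.7  -1.   -9.9   0.4  -0.5
 -11.   -9.1]
box in station -0.06890810366698306 -0.013156541247813014 0.006083693936580481
bookend in stand -0.022195926415379857 0.03921176023808829 2.145056409150694
```

```bash
python3 - <<'E'
from h import *
C=cams()
s2=lambda u,v:(160+(u-400)/4,195+v/4)
d2=lambda u,v:(290+(u-400)/4,140+v/4)
be=fit(C,[("scene",[5,-60,205],s2(452,190)),("scene",[5,60,205],s2(572,22)),("scene",[-5,-60,205],s2(433,187)),("scene",[-5,60,205],s2(553,13)),("scene",[5,-60,40],s2(497,360)),
("side",[0,60,205],d2(610,35))],"bookend")
for w in (45,50,55):
  sd=fit(C,[("scene",[45,w,8],s2(728,265)),("scene",[45,-w,8],(219.1,301)),("scene",[-85,-w,8],(170.75,281)),("scene",[-75,0,180],s2(463,108)),("scene",[0,-15,170],s2(577,185)),
("side",[0,0,170],d2(545,97)),("side",[-75,0,180],d2(638,92))],"stand")
  for a,b,n in((sd,be,"bookend in stand"),):
    c,s=np.cos(a[2]),np.sin(a[2]);d=b[:2]-a[:2];print(n,c*d[0]+s*d[1],-s*d[0]+c*d[1],b[2]-a[2])
print(env.get_state()["clock"])
E
```

```text
bookend [ 0.5378 -0.1861  0.1109] res px [-0.8  1.8 -0.5 -0.8 -0.4  0.8  0.1 -0.1  1.3 -2.7 -4.3 13.7]
stand [ 0.5812 -0.1795  0.1307] res px [-2.   2.9  4.4 -5.1  3.7 -5.  -0.9  0.  -0.4  0.9  0.4 -0.7 -0.7 -0.5]
bookend in stand -0.0439683912789196 -0.0009530978303611904 -0.01985279045846111
stand [ 0.5814 -0.18    6.4044] res px [-1.1  1.7  3.1 -3.   2.6 -3.4 -0.8 -0.  -0.6  1.1  0.4 -0.7 -0.7 -0.5]
bookend in stand -0.04402413321387058 -0.0008168996487750643 -6.293572295572054
stand [ 0.5813 -0.1807  0.1101] res px [-0.3  0.5  1.6 -0.8  1.3 -1.9 -0.8 -0.1 -0.8  1.3  0.5 -0.8 -0.7 -0.4]
bookend in stand -0.04389702306581308 -0.0006172401688580931 0.0007736780736996435
0.4
```

move_arm(moves=[0.01,0.03,0.03,0.1,0.085,0.02,0.06,0.06,0.2,0.085,0.282,0.651,0.07,1.076,0.085,0.282,0.651,0.07,1.076,0.085,0.282,0.651,0.07,1.076,0.085,0.282,0.651,0.07,1.076,0.085,0.282,0.651,0.07,1.076,0.085,0.282,0.651,0.07,1.076,0.085,0.282,0.651,0.07,1.076,0.085,0.282,0.651,0.07,1.076,0.085,0.282,0.651,0.07,1.076,0.085,0.282,0.651,0.07,1.076,0.085])

```text
clock: 1.4
tcp_pos: [0.4356, -0.0788, 0.3052]
orientation: [0.001, 0.725, 0.689, 0.0]
wrist_force: [-0.5, -1.1, 0.3]
finger_gap: 0.0849
grip_force: 0.0
```

move_arm(moves=[0.282,0.651,0.07,1.076,0.085])

```text
clock: 1.48
tcp_pos: [0.4518, -0.0406, 0.3088]
orientation: [0.0, 0.68, 0.733, 0.0]
wrist_force: [1.0, -0.9, 0.4]
finger_gap: 0.0852
grip_force: 0.0
```

move_arm(moves=[0.07,0.14,-0.1,-0.125,0.085,0.07,0.14,-0.1,-0.125,0.085,0.07,0.14,-0.1,-0.125,0.085,0.07,0.14,-0.1,-0.125,0.085,0.07,0.14,-0.1,-0.125,0.085,0.07,0.14,-0.1,-0.125,0.085,0.07,0.14,-0.1,-0.125,0.085])

```text
clock: 2.07
tcp_pos: [0.5211, 0.0981, 0.2079]
orientation: [-0.001, 0.724, 0.69, -0.001]
wrist_force: [0.0, 0.7, 0.0]
finger_gap: 0.0847
grip_force: 0.0
```

move_arm(moves=[0.009,0.024,-0.17,0,0.085,0.009,0.024,-0.17,0,0.085,0.009,0.024,-0.17,0,0.085,0.009,0.024,-0.17,0,0.085,0.009,0.024,-0.17,0,0.085,0.009,0.024,-0.17,0,0.085,0.009,0.024,-0.17,0,0.085])

```text
clock: 2.65
tcp_pos: [0.5318, 0.1204, 0.0409]
orientation: [0.001, 0.725, 0.689, 0.001]
wrist_force: [0.7, 0.1, -0.2]
finger_gap: 0.0851
grip_force: 0.0
```

```bash
cat >v.py <<'E'
import sys,cv2,numpy as np
from h import *
def tile(n,x,y):
    return cv2.resize(env.read_camera(n)["pixels"][y:y+110,x:x+100,::-1],(400,440),interpolation=cv2.INTER_CUBIC)
cv2.imwrite(sys.argv[1],np.hstack([tile("scene",240,70),tile("side",255,220)]))
s=env.get_state();print(s["tcp_pos"],s["wrist_force"])
E
python3 v.py pics/p5.png
```

```text
[0.53321215 0.12072565 0.04217494] [-0.74113927 -0.57265647  0.68382725]
```

View pics/p5.png

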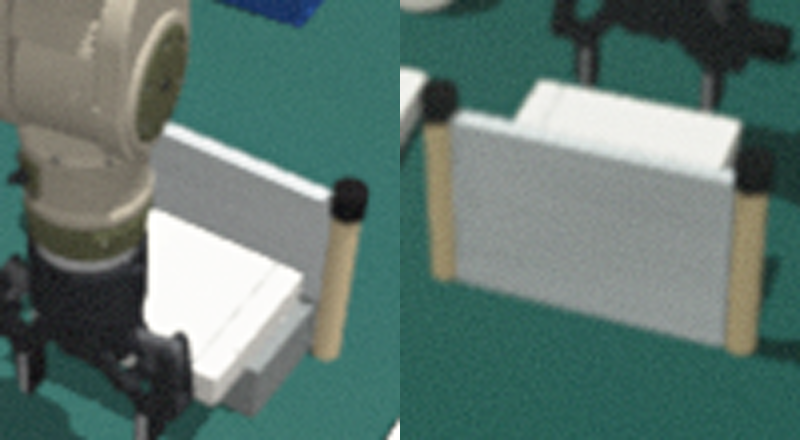

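The scene crop shows the gripper in front of the box, with its right finger at about (145,430), clear of the box. The side crop shows both fingers at (590,60) and (710,90), behind the box. Next I push gently.

move_arm(moves=[0,0.01,0,0,0.085,0.001,0.018,0,0,0.085,0.001,0.024,0,0,0.085,0.001,0.03,0,0,0.085,0.002,0.034,0,0,0.085,0.002,0.038,0,0,0.085,0.002,0.038,0,0,0.085])

```text
clock: 3.33
tcp_pos: [0.5328, 0.16, 0.0389]
orientation: [0.0, 0.724, 0.69, 0.0]
wrist_force: [0.8, -0.3, 0.2]
finger_gap: 0.0848
grip_force: 0.0
```

move_arm(moves=[0,0.004,0,0,0.085,0,0.008,0,0,0.085,0,0.008,0,0,0.085])

```text
clock: 3.58
tcp_pos: [0.5326, 0.1672, 0.0388]
orientation: [0.0, 0.725, 0.689, -0.0]
wrist_force: [-0.4, -2.9, 1.6]
finger_gap: 0.0851
grip_force: 1.2
```

move_arm(moves=[0,0.003,0,0,0.085,0,0.006,0,0,0.085,0,0.006,0,0,0.085])

```text
clock: 3.83
tcp_pos: [0.5323, 0.1672, 0.0389]
orientation: [0.004, 0.726, 0.688, -0.005]
wrist_force: [-1.1, -24.0, 5.4]
finger_gap: 0.0851
grip_force: 12.3
```

move_arm(moves=[0,0,0.005,0,0.085,0,-0.001,0.01,0,0.085,0,-0.001,0.015,0,0.085,0,-0.002,0.02,0,0.085,0,-0.002,0.02,0,0.085])

```text
clock: 4.25
tcp_pos: [0.5321, 0.1653, 0.0585]
orientation: [0.004, 0.726, 0.688, -0.005]
wrist_force: [0.6, -20.4, -2.2]
finger_gap: 0.085
grip_force: 10.6
```

```bash
python3 v.py pics/p6.png
```

```text
[0.53204638 0.16529405 0.05795506] [  0.66324023 -21.7216178   -3.27984536]
```

View pics/p6.png

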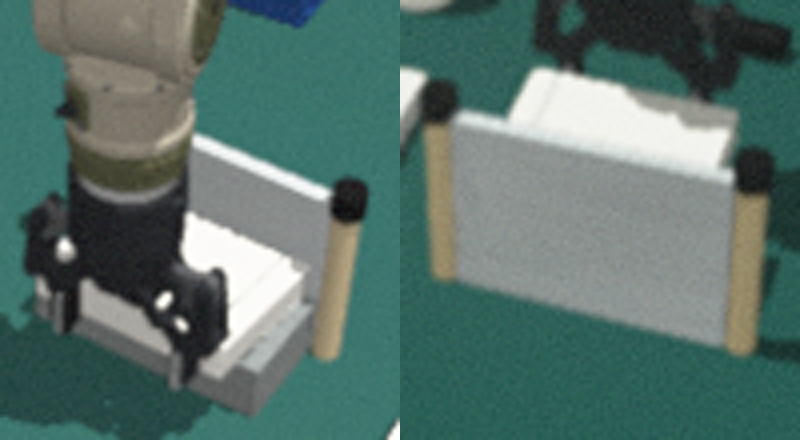

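The scene crop shows the box tilting: its near edge at (215,375) has lifted off the step and both fingertips still reach below it. I'll continue along the arc.

move_arm(moves=[0,0,0.006,0,0.085,0,0,0.0115,0,0.085,0,0,0.0165,0,0.085,0,0,0.0215,0,0.085,0,0.001,0.026,0,0.085,0,0.0015,0.031,0,0.085,0,0.002,0.0355,0,0.085,0,0.004,0.04,0,0.085,0,0.004,0.04,0,0.085])

```text
clock: 5.1
tcp_pos: [0.5325, 0.17, 0.0996]
orientation: [0.004, 0.726, 0.688, -0.004]
wrist_force: [-1.7, -21.5, 4.6]
finger_gap: 0.0847
grip_force: 10.4
```

move_arm(moves=[0,0.0015,0.0045,0,0.085,0,0.0035,0.009,0,0.085,0,0.0055,0.013,0,0.085,0,0.008,0.017,0,0.085,0,0.0105,0.021,0,0.085,0,0.013,0.025,0,0.085,0.001,0.016,0.0285,0,0.085,0.001,0.019,0.032,0,0.085,0.001,0.0225,0.035,0,0.085,0.001,0.026,0.038,0,0.085,0.001,0.026,0.038,0,0.085])

```text
clock: 6.02
tcp_pos: [0.5347, 0.2002, 0.1386]
orientation: [0.001, 0.725, 0.689, 0.001]
wrist_force: [0.3, -3.8, 3.1]
finger_gap: 0.0848
grip_force: 2.0
```

```bash
python3 v.py pics/p7.png
```

```text
[0.53437196 0.20071936 0.13751938] [-0.26696857 -4.17358344  3.71970039]
```

View pics/p7.png

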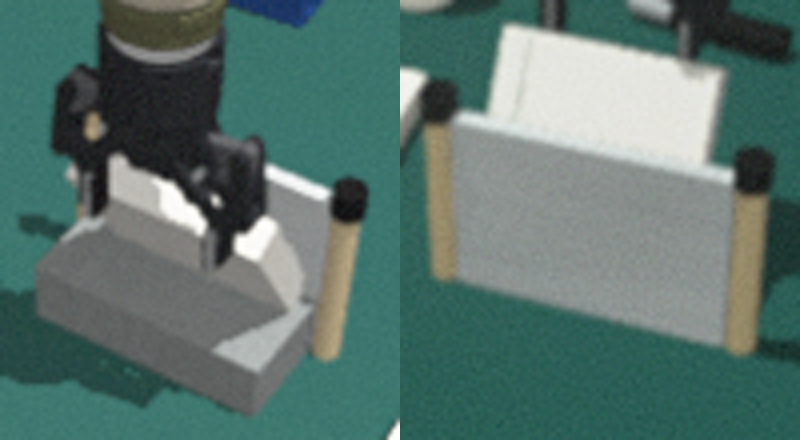

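Both crops show the box at about 57° with its top face toward the fence; the fingertips are on its near edge at (215,250). I'll continue to vertical.

move_arm(moves=[0,0.006,0.004,0,0.085,0,0.011,0.006,0,0.085,0,0.0155,0.008,0,0.085,0,0.0195,0.01,0,0.085,0.001,0.024,0.011,0,0.085,0.001,0.029,0.012,0,0.085,0.001,0.034,0.013,0,0.085,0.002,0.0385,0.013,0,0.085,0.002,0.0435,0.013,0,0.085,0.003,0.0485,0.013,0,0.085,0.003,0.0535,0.012,0,0.085,0.003,0.058,0.011,0,0.085])

```text
clock: 7.12
tcp_pos: [0.5368, 0.2595, 0.1478]
orientation: [0.0, 0.725, 0.689, -0.0]
wrist_force: [0.3, -16.6, 10.3]
finger_gap: 0.0852
grip_force: 9.8
```

move_arm(moves=[0,0.002,0,0,0.085,0,0.002,0,0,0.085])

```text
clock: 7.28
tcp_pos: [0.5368, 0.2596, 0.1481]
orientation: [0.002, 0.725, 0.689, -0.001]
wrist_force: [-0.5, -7.5, 3.4]
finger_gap: 0.0853
grip_force: 3.6
```

move_arm(moves=[0,-0.005,0,0,0.085,0,-0.015,0,0,0.085,-0.001,-0.03,0,0,0.085,-0.003,-0.06,0,0,0.085,-0.005,-0.1,0.02,0,0.085,-0.005,-0.13,0.06,0,0.085,-0.005,-0.17,0.1,0,0.085,-0.005,-0.2,0.12,0,0.085,-0.005,-0.2,0.12,0,0.085])

```text
clock: 8.03
tcp_pos: [0.5323, 0.0573, 0.2716]
orientation: [0.002, 0.726, 0.688, 0.001]
wrist_force: [1.5, -0.4, -0.3]
finger_gap: 0.0851
grip_force: 0.0
```

```bash
python3 v.py pics/p8.png
```

```text
[0.53289079 0.05780005 0.27089386] [0.16528171 0.09525922 0.33207002]
```

View pics/p8.png

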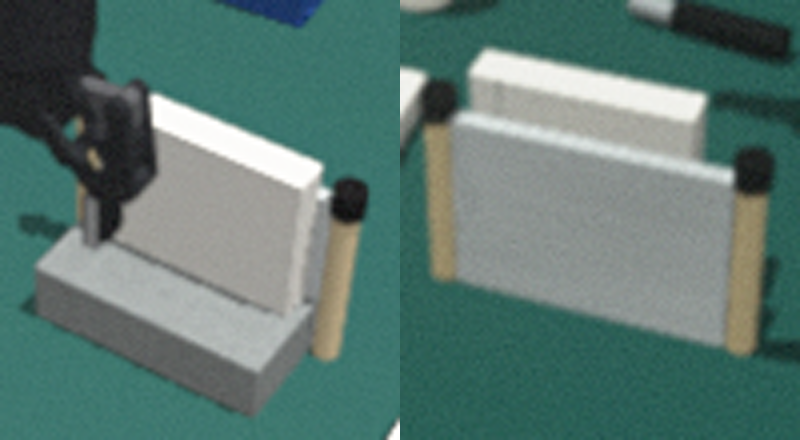

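The box stands. Its near top edge ends at (302,188) and its bottom corner at (292,312) in the scene crop. I'll check pose and tilt from these corners.

```bash
python3 - <<'E'
from h import *
C=cams()
s=lambda u,v:(240+u/4,70+v/4); d=lambda u,v:(255+(u-400)/4,220+v/4)
ST=np.array([.5248,.2979,1.5214])
t=[("scene",[-14,-75,170],s(302,188)),("scene",[14,-75,170],s(322,165)),
("side",[14,-75,170],d(470,73)),("side",[14,75,170],d(696,124)),("side",[-14,-75,170],d(487,48)),("side",[-14,75,170],d(708,96))]
b=fit(C,t,"box top")
c_,s_=np.cos(ST[2]),np.sin(ST[2]);e=b[:2]-ST[:2];print("st",c_*e[0]+s_*e[1],-s_*e[0]+c_*e[1],b[2]%6.2832-ST[2])
# predicted bottom near corner if vertical
print(proj(C["scene"],tr(b,[[-.014,-.075,.05],[-.014,-.075,.17]])), s(292,312),s(302,188))
# predicted station corners for bias check
print(proj(C["scene"],tr(ST,[[0,-.095,.14],[-.085,-.095,.05]])),s(327,200),s(250,370))
E
```

```text
box top [0.5349 0.2836 7.7988] res px [-0.6  0.  -0.4 -0.1 -0.2  0.  -0.3 -0.5 -0.3  0.5 -0.1  0.2]
st -0.013794118731228254 -0.010745921407967145 -0.0058400225205688105
[[310.73487495 149.55608894]
 [314.90522137 117.00360281]] (313.0, 148.0) (315.5, 117.0)
[[321.91712282 121.06052134]
 [303.573961   163.15924903]] (321.75, 120.0) (302.5, 162.5)
```

Box measured at x −14 mm, y −11 mm, with no yaw error, so it is flush and upright. I'll move over the bookend bar next.

move_arm(moves=[0.002,-0.214,0,0.16,0.085,0.002,-0.214,0,0.16,0.085,0.002,-0.214,0,0.16,0.085,0.002,-0.214,0,0.16,0.085,0.002,-0.214,0,0.16,0.085,0.002,-0.214,0,0.16,0.085,0.002,-0.214,0,0.16,0.085,0.002,-0.214,0,0.16,0.085])

```text
clock: 8.9
tcp_pos: [0.5331, -0.1521, 0.2662]
orientation: [-0.002, 0.667, 0.745, -0.0]
wrist_force: [0.4, 0.2, -0.1]
finger_gap: 0.0856
grip_force: 0.0
```

```bash
python3 - <<'E'
from h import *
s=env.get_state();print(s["tcp_pos"],s["orientation"])
c=env.read_camera("wrist")["pixels"][:,:,::-1]
a=env.read_camera("scene")["pixels"][175:295,150:270,::-1]
cv2.imwrite("pics/w9.png",np.hstack([cv2.resize(c,(400,300)),cv2.resize(a,(300,300),interpolation=cv2.INTER_CUBIC)]))
C=env.read_camera("wrist")
print(proj(C,tr([.538,-.186,.111],[[5e-3,-.06,.205],[5e-3,.06,.205],[-5e-3,.06,.205],[-5e-3,-.06,.205]]))*[400/560,300/420])
E
```

```text
[ 0.53306892 -0.15207602  0.2662042 ] [-1.63983300e-03  6.67319418e-01  7.44769823e-01 -1.27883313e-04]
[[205.8664806  251.46557382]
 [207.00095088 137.43436885]
 [195.61008995 137.42181224]
 [196.07685453 251.45001457]]
```

View pics/w9.png

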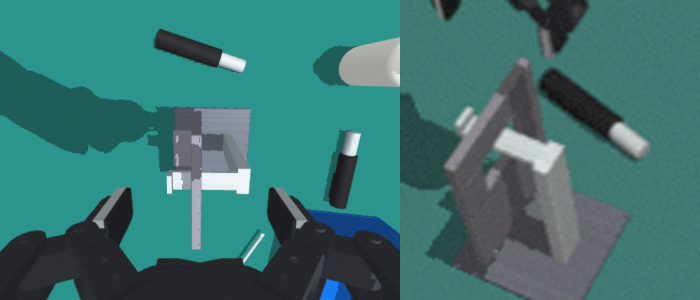

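The wrist view shows the plate top at about x 191–201, ending at y 248; the finger midline is near x 200. The plate is about 4 mm to the −x side, so I shift and descend.

move_arm(moves=[-0.003,0,-0.03,0,0.085,-0.003,0,-0.06,0,0.085,-0.003,0,-0.075,0,0.085,-0.003,0,-0.082,0,0.085,-0.003,0,-0.082,0,0.085])

```text
clock: 9.47
tcp_pos: [0.5297, -0.1509, 0.1843]
orientation: [-0.002, 0.666, 0.746, -0.0]
wrist_force: [-0.7, 0.2, 0.5]
finger_gap: 0.085
grip_force: 0.0
```

move_arm(moves=[0,0,0,0,0.04,0,0,0,0,0.025,0,0,0,0,0.015,0,0,0,0,0.005,0,0,0,0,0,0,0,0,0,0,0,0,0,0,0,0,0,0,0,0], newtons=80)

```text
clock: 10.13
tcp_pos: [0.5306, -0.153, 0.1865]
orientation: [0.0, 0.667, 0.745, -0.0]
wrist_force: [-1.3, -0.7, 5.1]
finger_gap: 0.0085
grip_force: 78.2
```

move_arm(moves=[0,0,0.006,0,0,0,0,0.014,0,0,0,0,0.022,0,0,0,0,0.022,0,0,0,0,0.022,0,0])

```text
clock: 10.55
tcp_pos: [0.5312, -0.1529, 0.2085]
orientation: [0.001, 0.667, 0.745, 0.0]
wrist_force: [0.2, 0.4, -2.6]
finger_gap: 0.0086
grip_force: 78.1
```

```bash
python3 - <<'E'
from h import *
a=env.read_camera("scene")["pixels"][165:285,150:270,::-1]
b=env.read_camera("side")["pixels"][120:220,290:390,::-1]
cv2.imwrite("pics/w10.png",np.hstack([cv2.resize(a,(400,400),interpolation=cv2.INTER_CUBIC),cv2.resize(b,(400,400),interpolation=cv2.INTER_CUBIC)]))
s=env.get_state();print(s["tcp_pos"],s["wrist_force"],s["ft_torque"],s["finger_gap"])
E
```

```text
[ 0.53061468 -0.15268386  0.20765968] [-0.55696106 -0.11668729 -3.0560009 ] [ 0.12587769 -0.03155634 -0.02221461] 0.008354604022269384
```

View pics/w10.png

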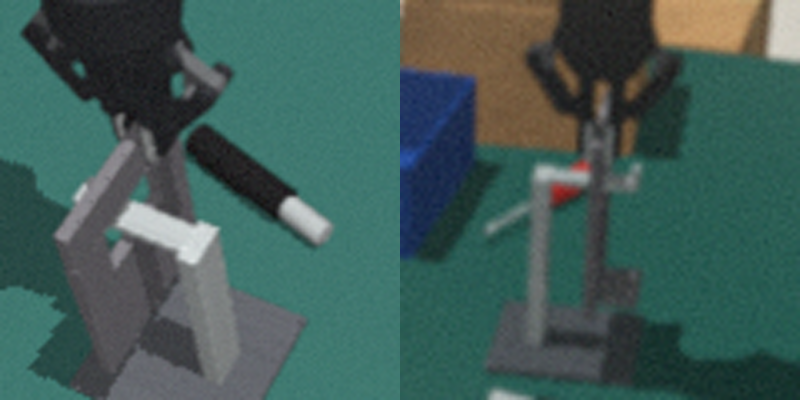

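The bookend is held upright between the fingers at (140,150), lifted about 22 mm, with the bar above the peg. I'll slide it off along −x.

move_arm(moves=[-0.01,-0.001,0,0,0,-0.022,-0.0025,0,0,0,-0.034,-0.004,0,0,0,-0.046,-0.005,0,0,0,-0.058,-0.0065,0,0,0,-0.07,-0.008,0,0,0,-0.07,-0.008,0.01,0,0,-0.07,-0.008,0.03,0,0,-0.07,-0.008,0.07,0,0,-0.07,-0.008,0.1,0,0,-0.07,-0.008,0.1,0,0])

```text
clock: 11.57
tcp_pos: [0.463, -0.162, 0.3148]
orientation: [0.005, 0.667, 0.745, 0.001]
wrist_force: [0.1, -0.5, -2.4]
finger_gap: 0.0085
grip_force: 78.4
```

move_arm(moves=[0,0.02,0.03,0,0,0.002,0.05,0.05,0.11,0,0.005,0.08,0.05,0.23,0,0.008,0.11,0.05,0.35,0,0.012,0.14,0.05,0.47,0,0.015,0.17,0.05,0.59,0,0.018,0.2,0.05,0.71,0,0.02,0.23,0.05,0.83,0,0.022,0.26,0.05,0.95,0,0.025,0.29,0.04,1.07,0,0.027,0.31,0.02,1.19,0,0.029,0.32,0,1.3,0])

```text
clock: 12.57
tcp_pos: [0.4899, 0.162, 0.3077]
orientation: [0.001, 0.076, 0.997, 0.001]
wrist_force: [-0.1, -0.5, -3.4]
finger_gap: 0.0087
grip_force: 78.9
```

move_arm(moves=[0,0.02,0,0.111,0,0,0.02,0,0.111,0,0,0.02,0,0.111,0,0,0.02,0,0.111,0])

```text
clock: 12.9
tcp_pos: [0.4897, 0.1791, 0.308]
orientation: [0.0, 0.025, 1.0, -0.0]
wrist_force: [-0.1, -0.2, -2.8]
finger_gap: 0.0084
grip_force: 78.9
```

move_arm(moves=[0.002,0,-0.03,0,0,0.002,0,-0.06,0,0,0.002,0,-0.085,0,0,0.002,0,-0.1,0,0,0.003,0.015,-0.1,0,0,0.004,0.03,-0.1,0,0,0.005,0.045,-0.1,0,0,0.006,0.06,-0.1,0,0,0.006,0.07,-0.1,0,0,0.006,0.07,-0.1,0,0])

```text
clock: 13.73
tcp_pos: [0.4962, 0.2501, 0.2083]
orientation: [0.001, 0.025, 1.0, 0.0]
wrist_force: [-0.5, 0.7, -3.2]
finger_gap: 0.0086
grip_force: 79.1
```

move_arm(moves=[0,0.004,0,0,0,0,0.008,0,0,0,0,0.011,0,0,0,0,0.013,0,0,0,0,0.013,0,0,0])

```text
clock: 14.15
tcp_pos: [0.4957, 0.2623, 0.2079]
orientation: [0.0, 0.025, 1.0, 0.0]
wrist_force: [-0.1, -0.6, -2.3]
finger_gap: 0.0088
grip_force: 79.0
```

Next I step forward until the force shows contact with the box.

move_arm(moves=[0,0.001,0,0,0,0,0.002,0,0,0,0,0.003,0,0,0,0,0.004,0,0,0,0,0.004,0,0,0])

```text
clock: 14.57
tcp_pos: [0.4957, 0.2664, 0.2079]
orientation: [-0.0, 0.025, 1.0, 0.0]
wrist_force: [0.2, -0.5, -3.6]
finger_gap: 0.0086
grip_force: 79.0
```

move_arm(moves=[0,0.001,0,0,0,0,0.002,0,0,0,0,0.003,0,0,0,0,0.003,0,0,0])

```text
clock: 14.9
tcp_pos: [0.4958, 0.2683, 0.208]
orientation: [0.0, 0.025, 1.0, -0.001]
wrist_force: [0.7, -5.8, -0.8]
finger_gap: 0.0086
grip_force: 79.3
```

move_arm(moves=[0,-0.003,0,0,0,0,-0.003,-0.003,0,0,0,-0.003,-0.006,0,0,0,-0.003,-0.008,0,0,0,-0.003,-0.01,0,0,0,-0.003,-0.01,0,0])

```text
clock: 15.4
tcp_pos: [0.4953, 0.2663, 0.1971]
orientation: [-0.001, 0.025, 1.0, 0.0]
wrist_force: [-0.3, -0.2, -3.6]
finger_gap: 0.0085
grip_force: 79.1
```

move_arm(moves=[0,0,-0.001,0,0,0,0,-0.002,0,0,0,0,-0.002,0,0])

```text
clock: 15.65
tcp_pos: [0.4955, 0.2664, 0.1967]
orientation: [0.0, 0.025, 1.0, 0.0]
wrist_force: [-2.3, 0.6, 2.1]
finger_gap: 0.0084
grip_force: 79.9
```

move_arm(moves=[0,0,-0.001,0,0,0,0,-0.001,0,0,0,0,-0.001,0,0.012,0,0,-0.001,0,0.02,0,0,-0.001,0,0.04,0,0,-0.001,0,0.06,0,0,0,0,0.06,0,0,0,0,0.06], newtons=20)

```text
clock: 16.32
tcp_pos: [0.4958, 0.2662, 0.1959]
orientation: [0.0, 0.025, 1.0, 0.0]
wrist_force: [-0.6, 0.5, 0.2]
finger_gap: 0.06
grip_force: 0.0
```

move_arm(moves=[0,0,0.02,0,0.06,0,0,0.05,0,0.06,0,0,0.09,0,0.06,0,-0.03,0.13,0,0.06,0,-0.07,0.15,0,0.06,0,-0.11,0.15,0,0.06,0,-0.15,0.15,0,0.06,-0.03,-0.19,0.15,0,0.06,-0.06,-0.22,0.15,0,0.06,-0.09,-0.25,0.15,0,0.06,-0.09,-0.28,0.15,0,0.06,-0.09,-0.28,0.15,0,0.06])

```text
clock: 17.32
tcp_pos: [0.4036, -0.0192, 0.3464]
orientation: [0.0, 0.029, 1.0, -0.001]
wrist_force: [0.7, 0.7, 0.6]
finger_gap: 0.06
grip_force: 0.0
```

```bash
python3 - <<'E'
from h import *
print(env.get_state()["tcp_pos"])
ST=np.array([.5248,.2979,1.5214]); K=4
# image check: outlines predicted for nominal poses vs edges, via alignment search of rendered silhouettes on the picture
C=cams()
for n in C:
    g=cv2.cvtColor(C[n]["pixels"],cv2.COLOR_RGB2GRAY); C[n]["gray"]=g
    lab=C[n]["pixels"].astype(int)
    P={"be_top":[[-38,-65,215],[-28,-65,215],[-28,55,215],[-38,55,215]],"bx_top":[[-28,-86,170],[0,-86,170],[0,64,170],[-28,64,170]],"be_bot":[[-38,-65,50],[-38,55,50]],"foot":[[-73,-35,58],[-73,25,58]]}
    for k,v in P.items(): print(n,k,proj(C[n],tr(ST,np.array(v)/1000)).round(1).tolist())
a=C["scene"]["gray"];
# ascii of the scene region around plate
for v in range(80,175,3): print(v,' '.join("%3d"%x for x in a[v,245:335:3]))
E
```

```text
[ 0.40361416 -0.01919237  0.34640263]
scene be_top [[307.6, 102.4], [309.6, 100.3], [269.9, 84.0], [267.9, 85.9]]
scene bx_top [[315.1, 117.0], [320.2, 111.1], [272.5, 91.2], [267.0, 96.6]]
scene be_bot [[302.7, 148.7], [267.5, 132.5]]
scene foot [[287.5, 149.9], [269.6, 141.5]]
side be_top [[285.0, 217.5], [283.6, 219.5], [329.1, 228.4], [330.2, 226.3]]
side bx_top [[276.3, 232.5], [272.2, 238.3], [328.7, 250.3], [331.8, 244.0]]
side be_bot [[285.7, 267.9], [327.5, 277.6]]
side foot [[300.2, 260.6], [320.7, 265.2]]
80  99 102  98  98  97  99  98 101  99 100  96  96  96  97  98  94 100  93  98  99  97  99  97  97  98  98  98  96 101  98
83  97  99 101 101  96 101  99  99  97  99  96 100  97  99  96 101  95  98  98 100  98  95  99  99  93  96  95  98  99  96
86  99  99 101  98  97  94  97 101 107 134 130 103  97  96 100 100  98 100 102  95  99 100  97  98 102  99  95  95 100  97
89 102  97 101  99  82  29  39  69  79  73  84 135 139 109  95 101  98  98  99  97  97  99  98  94  93  98  99 101  99 101
92  98  99  99  96  83  25  25  57  80  76  74  69  73 116 137 117  97  96  99  99 100
[... 2682 characters left out ...]
  95 100  95  97  93  92 122 179 183 182 179 154 116 108  80 141 160  98 101 102
161  97 103 104 101 104  99 103  99 104  93  75  90  95  96  96  97  95  98 121 176 164 113 114 108  98 103  98 102 101 104
164 101 100 101 101 100  95 101 103 102 105 104  98  74  93  96  96  95  94 100  99 112 110 108  98 103 101 100  99  99 100
167 103 104 101 100 102 105 100 105  98 102 102 101 101  96  82  97  94  98  96  96 108 111 101 101 103 103 100 103 101 100
170 101 100 103 103 105 101 100 104 102 101 101 101 101 102 104  96  87  91  93  92 108  99 104 102  99 100  99 101 100  99
173 102  99 100 100 101 100  97 101 102 100 102  99 103 103 102 105 102  96  94  91 103 100  98  98 100 100  98 101 102  96
```

```bash
python3 -c "
from workcell import env
print(env.hand_in())"
```

```text
the job is handed in; nothing more can be done
None
```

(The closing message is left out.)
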